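# Shut and pin a terminal-strip jig, and hold it shut

### The job

Close the open lid of the clamshell jig down onto the terminal strip that lies in it, then fetch the pin from its stand and push it down through the lid's hole into the hole of the lower half. The strip lies on a springy bed that holds the lid a little ajar, so press down on the pin until the two halves are fully shut, and finish while still holding the pin pressed down like that: do not let go. Leave the tape roll, the pliers and the marker alone.

Things in the scene. Friction and masses are not known exactly. Their poses are not given: they have to be found in the camera images.
- jig: Fixed lower half of the clamshell jig: aluminium base 150 x 150 x 8 mm. Origin on the desk below its middle; +x points to the hinge side (roughly to the robot's right), y along the hinge. Black pin block 36 x 60 mm at x = -45 mm, top at z = 40 mm; its 13 mm hole with chamfered mouth goes straight down to the base plate (z = 8 mm).
- jig_hole (a point): Centre of the mouth of the pin hole, on top of the black pin block of the lower half (40 mm above the desk).
- jig_hinge (a point): Middle of the hinge axis of the lid (60 mm towards +x from the jig's origin, 40 mm above the desk; the axis runs along the jig's y).
- jig_lid (a joint): Angle of the lid (aluminium plate 130 x 130 x 10 mm, 250 g): 0 = shut on a hard stop, underside level 40 mm above the desk; 1.9 = open. It starts at 1.7 to 1.88, leaning over past the upright towards the hinge side: push its outer face to past the upright and it falls shut by itself, damped (within 2 s). It then rests on the strip at about 0.1; about 7 N more at the pin hole takes it to 0.
- lid_hole (a point): Centre of the lid's pin hole on the lid's outer (top) face: 15 mm wide, 105 mm from the hinge axis, right over the hole of the lower half when shut (top face then 50 mm above the desk).
- lid_front (a point): Middle of the lid's front edge (130 mm from the hinge axis, halfway through the thickness).
- strip: White ten-way terminal strip, 20 x 110 x 22 mm, loose in the nest of the jig, 10 mm from the jig's origin towards the hinge, along the jig's y. Origin in the centre of its underside. It lies on a spring bed that gives way 5.5 mm when the lid is fully shut. It stays in the nest.
- pin: Pin, about 60 g, upright, z up. Origin at the lower tip. Steel shank 10 mm thick and 34 mm long with a chamfered tip; then a steel collar 32 mm across and 5 mm thick (z = 34 to 39 mm); then a black round knob 22 mm across and 30 mm tall (z = 39 to 69 mm) to grip from above. It starts in its stand, collar resting on the stand. Pushed home in the shut jig its collar lies on the lid and its tip is 16 mm above the desk.
- pin_knob (a point): Middle of the pin's knob, on its axis, 54 mm above the tip.
- pin_stand: Stand of the pin: grey plastic block 52 x 52 x 38 mm with a 13 mm hole down its middle, fixed to the desk. Origin under its centre.
- tape_mask: Roll of masking tape lying flat, 100 x 98 x 25 mm, a bystander. Origin under its centre. It and the pin stand may have swapped sides of the jig.
- pliers_red: Red-handled pliers, 59 x 182 x 14 mm, lying flat, a bystander. Origin under the centre.
- marker_a: Blue and white marker pen, 17 x 135 x 16 mm, a bystander. Origin under the centre.
There are look-alikes about, which are no part of the job. Several things have the shape of the pin; the one meant has the colours described above.

How it is judged:
On the way, in this order (a step that is already met when the one before it is completed fails the run):
1. the lid has come down onto the strip (value of joint jig_lid below 0.18 rad and horizontal distance between strip and jig below 0.017 m and z of strip in the frame of jig below 0.03 m), for 0.2 s.
2. the pin goes through the lid's hole into the hole of the lower half (value of joint jig_lid below 0.18 rad and z of pin in the frame of jig below 0.034 m and horizontal distance between pin and jig_hole below 0.006 m and angle between pin's own z axis and vertical below 0.15 rad), for 0.1 s.
At the end, for the whole second after the job is handed in: Fingers on the pin and pin on the lid, each over 1.5 N; lid angle under 0.035 rad (0.1 unpressed); pin upright within 0.15 rad through both holes, tip within 6 mm of the hole axis and at most 5 mm short of home, below 20 mm/s; strip in its nest (value of joint jig_lid below 0.035 rad and z of pin in the frame of jig below 0.021 m and horizontal distance between pin and jig_hole below 0.006 m and angle between pin's own z axis and vertical below 0.15 rad and contact force between the fingers and pin above 1.5 N and contact force between pin and jig_lid above 1.5 N and linear speed of pin below 0.02 m/s and horizontal distance between strip and jig below 0.017 m and z of strip in the frame of jig below 0.03 m); the arm keeps its last pose, push and grip.
It fails at once if the roll of masking tape is moved more than 3 cm (distance of tape_mask from where it was at the start of the episode above 0.03 m).
It fails at once if the pair of red-handled pliers is moved more than 3 cm (distance of pliers_red from where it was at the start of the episode above 0.03 m).
It fails at once if the marker pen is moved more than 3 cm (distance of marker_a from where it was at the start of the episode above 0.03 m).
It also fails if it takes over 48 s, if anything falls off the work surface, if the arm or the gripper's body presses on something with over 40 N, if the wrist force passes 120 N, or if a joint passes its speed limit or range.

### The arm

A 6-joint arm with a two-finger parallel gripper is mounted at the origin on a cart in front of the work surface, level with it; the furniture and walls round the work are solid. World frame = base frame: x ahead of the robot, y to its left, z up, the work surface at z = 0. Lengths are in m, angles in rad, forces in N, time in s.
With the tool pointing down it reaches from about 0.325 to 1 m from the base axis. Payload 5.1 kg.
Tool frame: the origin (TCP) lies between the finger pads; the fingertips stand r.tips_ahead ahead of it and the grasp point (between the pads) lies 2 mm behind it (r.tips_ahead is the distance from the TCP to the fingertips, in m); z points along the fingers, y is the line along which they close (so a half turn about z gives the same grasp; the last joint's range is limited). The gripper opens to 85 mm and grips with 20 to 120 N. Pads are 22 mm wide; open, the fingers measure 114 mm over their backs; the gripper's body (76 mm by 85 mm) begins 54 mm behind the grasp point. The pads swing forward as they close: fully open they stand 13 mm farther back than shut.
Start: joints at [-1.295, 0.124, 1.65, -0, 1.367, -0.083], TCP at [0.228, -0.609, 0.248] pointing down, gripper open.
Joint ranges: [-2.61, 2.61], [-1.02, 2.33], [0.03, 2.71], [-1.35, 4.49], [0.32, 2.68], [-2.91, 2.91]. Speed limits (rad/s): [2.57, 2.57, 3.14, 3.14, 3.14, 3.14].

### API

Orientations are given as a unit quaternion [w, x, y, z].
In Python, from rig import r gives the robot as it stands. The module is installed in compiled form; this text tells all that it offers.
- The arm moves only by the tool arm_command, never from a script. Its argument "motion" is a list of rows, each an object with "grip": the gripper command: -1 is shut, 1 is fully open, values between are in proportion; "dp": the shift along the tool's x, y, z in m, a list of three; "delta_rot": the turn, a rotation vector about the tool's x, y, z in rad, a list of three. A call has 1 to 10 rows; each row shifts and turns the commanded pose from where the row before left it, along the tool's axes as they then stand; what a row does not reach is not made up. A row lasts 1/12 s, in which the tool goes at most 41.7 mm and 7.16 degrees, less where a joint would pass 70% of its speed; a pose out of reach is approached as far as the arm can. A call is refused whole if a number of a shift passes 0.0417 or a number of a turn 0.125, either way. A call with a gripper value outside its range is refused whole. The fingers move at their own pace and stop on an object; "squeeze" is the grip in N (left out, the last holds). Time passes only in rows, so rows that do not move let the fingers close. It gives the time, the measured TCP pose, the force, the opening and the grip force at its end, in the units of the state.
- r.observe(): the state, without advancing time (a new reading comes with each control period).
- r.get_image(name): name is "side" or "top"; returns a dict with "frame" (400x640x3 uint8, red, green, blue), "fx", "fy", "cx", "cy" (pixels), "R" (3x3) and "t" (3): a world point X has camera coordinates R X + t. Camera axes: x right, y down, z forward; pixel columns grow to the right and rows downward; lengths in m; the calibration is good to about 2 mm. A picture is of the moment at which its call begins. There is no depth.
- r.finish_job(): hands the job in; it is judged then, once.
The state is a dict: "time_s": time; "q": joint angles; "joint_velocities": joint speeds; "effort": joint torques, N m; "eef_pos": TCP position; "orientation": TCP orientation; "wrist_force": force on the tool from outside, world axes, zero at the start; "moment": the same for the moment, N m; "opening": finger opening in m; "grip_force": force on a finger pad.
Only numpy, scipy, OpenCV 4.12 (cv2) and the standard library are available. Lean on these libraries where they do the work, as an engineer would, in place of code of your own. Each camera call takes 0.05 s, during which the arm holds its last target. There are 200 camera calls.

## Working session

There is one attempt and no reset: what is moved stays moved. The work goes in short steps, Python scripts to look and compute and a tool call to move; the robot and the scene stay as the last step left them, time stands still between calls to the robot, and variables do not carry over. Pictures are saved under pics/ and viewed, at most 10 in all, crops included, and the job is handed in when it is done.

Besides the shell and the picture viewer there is one more tool, called after "Call:" by a JSON object that holds its "name" and its "arguments". arm_command: Moves the arm, as the interface text tells. Its arguments: {"type":"object","properties":{"motion":{"type":"array","items":{"type":"object","properties":{"grip":{"type":"number"},"dp":{"type":"array","items":{"type":"number"}},"delta_rot":{"type":"array","items":{"type":"number"}}}}},"squeeze":{"type":"number"}},"required":["motion"]}

```bash
mkdir -p pics
cat > h.py <<'E'
import numpy as np, cv2
from rig import r
def save(n,f):
    im=r.get_image(n); cv2.imwrite(f,im["frame"][:,:,::-1]); return im
def px(im,X):
    c=np.array(im["R"])@np.array(X)+np.array(im["t"]); return im["fx"]*c[0]/c[2]+im["cx"], im["fy"]*c[1]/c[2]+im["cy"]
def ray(im,u,v,z):
    R=np.array(im["R"]);o=-R.T@np.array(im["t"]);d=R.T@np.array([(u-im["cx"])/im["fx"],(v-im["cy"])/im["fy"],1]); return o+d*(z-o[2])/d[2]
E
python3 - <<'E'
from h import *
for n in("top","side"):
    im=save(n,f"pics/{n}0.png"); R=np.array(im["R"]);print(n,(-R.T@np.array(im["t"])).round(3),R[2].round(2),im["fx"])
s=r.observe();print(s,r.tips_ahead)
E
```

```text
top [0.291 0.051 1.416] [ 0.18 -0.03 -0.98] 429.6472124856884
side [-0.288 -0.612  0.501] [ 0.73  0.57 -0.38] 389.42517087374875
{'time_s': 0.1, 'q': array([-1.29461798e+00,  1.24477732e-01,  1.65157200e+00, -3.89802207e-06,
        1.36749403e+00, -8.26153321e-02]), 'joint_velocities': array([ 4.21401382e-06, -2.54070448e-03, -2.44984229e-03, -1.26070956e-03,
        6.07990753e-04, -9.98209153e-04]), 'effort': array([ 1.55617208e-04, -4.24933290e+01, -3.66653359e+01, -9.36416427e-05,
        3.92921182e-03, -5.23501967e-06]), 'eef_pos': array([ 0.22806131, -0.60810956,  0.24713099]), 'orientation': array([-9.70803997e-04,  9.83950958e-01,  1.78436431e-01, -9.61677894e-05]), 'wrist_force': array([-0.6530087 ,  0.28773902,  0.57333502]), 'moment': array([-0.00644605,  0.03208733, -0.00607047]), 'grip_force': 0.0, 'opening': 0.08512435893092579} 0.017
```

View pics/top0.png

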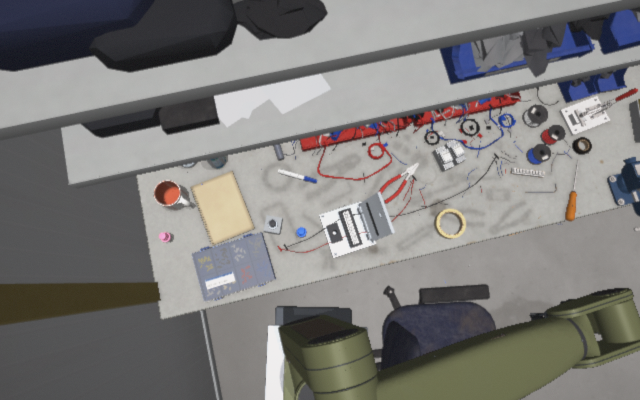

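View pics/side0.png

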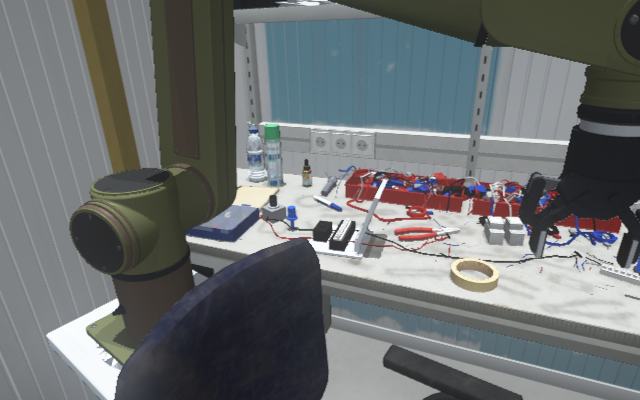

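The top view shows the jig at about (357,225), the open lid at (378,217), the tape at (450,223), the pliers at (400,185) and the marker at (297,176). There are three pin-shaped things: a grey and black one in a grey stand (273,225), a blue one (301,232) and a pink one (165,237). The first fits the steel and black description, so I'll confirm it in one crop.

Run:
```python
from h import *
a=cv2.imread("pics/top0.png")[160:280,255:415]; b=cv2.imread("pics/side0.png")[165:265,250:410]
cv2.imwrite("pics/c1.png",cv2.resize(a,(800,600),interpolation=cv2.INTER_CUBIC))
cv2.imwrite("pics/c2.png",cv2.resize(b,(800,500),interpolation=cv2.INTER_CUBIC))
```

```text
(no output)
```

View pics/c1.png

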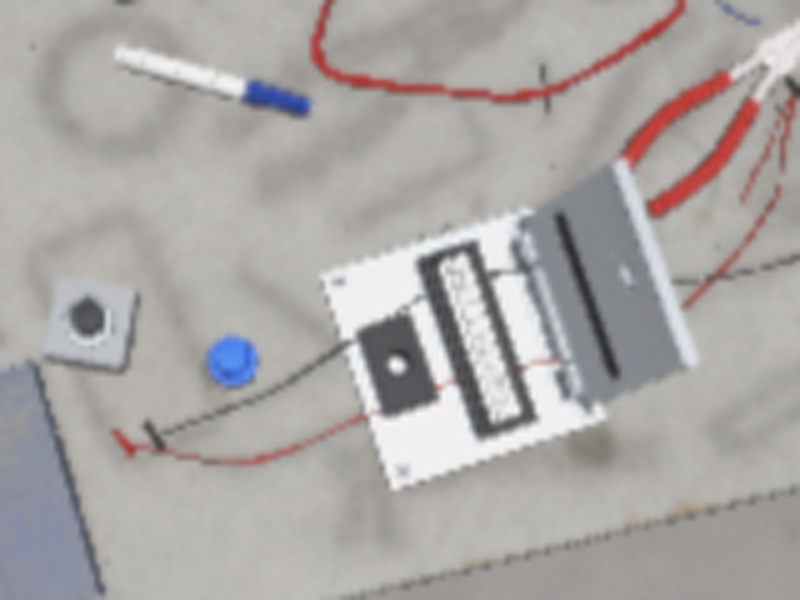

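View pics/c2.png

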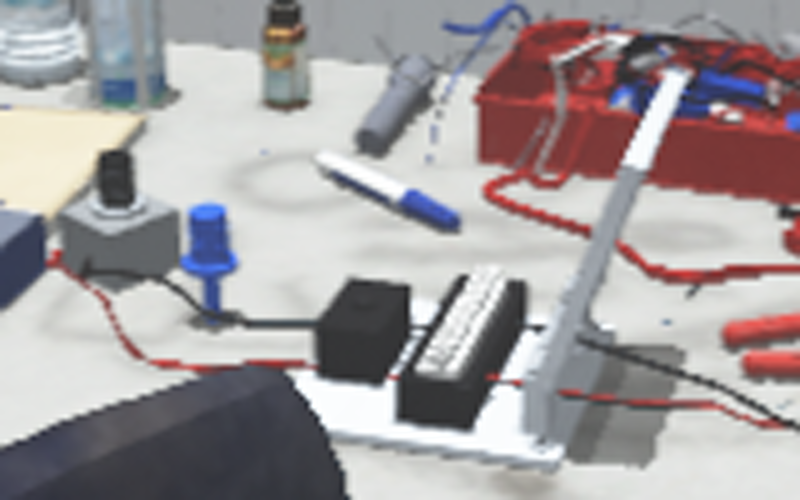

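The crops show a black knob on a steel collar in the grey stand, with the knob top at crop1 (88,315). That is the pin meant; the blue one at (232,360) stands free and is a look-alike. The jig hole is at (398,364), and the base corners are at (322,275), (392,490) and (605,412).

Run:
```python
from h import *
im=r.get_image("top")
def w(u,v,z): return ray(im,255+(u+.5)/5-.5,160+(v+.5)/5-.5,z)
h=w(398,364,.04);A=w(322,275,.008);B=w(392,490,.008);C=w(605,412,.008)
print("hole",h,"corners",A,B,C,np.linalg.norm(A-B),np.linalg.norm(C-B))
x=(C-B)[:2];y=(A-B)[:2];a1=np.arctan2(x[1],x[0]);a2=np.arctan2(-y[0],y[1]) if 0 else np.arctan2(y[1],y[0])-np.pi/2
print("yaw",a1,a2)
m=(A+C)/2;print("mid",m)
for yaw in(a1,a2,(a1+a2)/2): print(yaw, m[:2]-.045*np.array([np.cos(yaw),np.sin(yaw)]))
print("knobtop",w(88,315,.073)); st=[w(*p,.038) for p in((58,280),(137,290),(125,372),(45,355))];print("stand",np.mean(st,0),[np.linalg.norm(st[i]-st[i-1]).round(3) for i in range(4)])
print("blue",w(232,355,.069))
L1=w(620,163,.16);L2=w(695,365,.16);print("lid far",L1,L2)
b=r.get_image("side")
def ws(u,v,z): return ray(b,250+(u+.5)/5-.5,165+(v+.5)/5-.5,z)
print("side knobtop",ws(115,155,.073))
print("pliers",w(630,160,.01),w(655,210,.01),"marker",w(115,50,.01),w(308,108,.01))
```

```text
hole [ 0.44455046 -0.04435634  0.04      ] corners [0.50588735 0.00493321 0.008     ] [ 0.36563323 -0.04411515  0.008     ] [ 0.42030184 -0.18356253  0.008     ] 0.14858317434025345 0.1497806036483365
yaw -1.1971729145181627 -1.2343793078270695
mid [ 0.46309459 -0.08931466  0.008     ]
-1.1971729145181627 [ 0.44666999 -0.04741916]
-1.2343793078270695 [ 0.44823978 -0.0468372 ]
-1.215776111172616 [ 0.44745217 -0.04712088]
knobtop [0.46620078 0.15339281 0.073     ]
stand [0.46492594 0.15370825 0.038     ] [np.float64(0.049), np.float64(0.051), np.float64(0.054), np.float64(0.052)]
blue [0.44402367 0.06231711 0.069     ]
lid far [ 0.55588139 -0.16726377  0.16      ] [ 0.43552618 -0.21161952  0.16      ]
side knobtop [0.46596072 0.15267179 0.073     ]
pliers [ 0.58981687 -0.20006566  0.01      ] [ 0.5561714  -0.21681344  0.01      ] marker [0.65440519 0.14796556 0.01      ] [0.61861604 0.01713547 0.01      ]
```

Everything matches: the base measures 149–150 mm and the stand about 52 mm, and both cameras agree on the knob. Tool y already lies along jig x (yaw about -1.21). Next I move the closed gripper to the hinge side of the lid.

Call:
{"name": "arm_command", "arguments": {"motion": [{"dp":[0.032,-0.018,0],"grip":-1},{"dp":[0.032,-0.018,0],"grip":-1},{"dp":[0.032,-0.018,0],"grip":-1},{"dp":[0.032,-0.018,0],"grip":-1},{"dp":[0.032,-0.018,0],"grip":-1},{"dp":[0.032,-0.018,0],"grip":-1},{"dp":[0.032,-0.018,0],"grip":-1},{"dp":[0.032,-0.018,0],"grip":-1},{"dp":[0.032,-0.018,0],"grip":-1},{"dp":[0.032,-0.018,0],"grip":-1}]}}

```text
$.motion[0]: bad value
```

```bash
cat >> h.py <<'E'
from scipy.spatial.transform import Rotation as Ro
def to(X,yaw=None):
    s=r.observe();q=s["orientation"];M=Ro.from_quat([q[1],q[2],q[3],q[0]]).as_matrix()
    print("t",s["time_s"],"pos",s["eef_pos"].round(4),"need tool dp",(M.T@(np.array(X)-s["eef_pos"])).round(4),"yaxis",M[:,1].round(3),"z",M[:,2].round(3),"F",s["wrist_force"].round(1),"open",round(s["opening"],4),"grip",round(s["grip_force"],1))
E
python3 -c "
from h import *
to([.523,-.248,.150])"
```

```text
t 0.2 pos [ 0.2281 -0.6083  0.2475] need tool dp [ 0.4026 -0.2337  0.0979] yaxis [ 0.351 -0.936 -0.001] z [-0.     0.001 -1.   ] F [-0.5  0.6  0. ] open 0.085 grip 0.0
```

Rows probably need `delta_rot` as well.

Call:
{"name": "arm_command", "arguments": {"motion": [{"dp":[0.034,-0.02,0],"delta_rot":[0,0,0],"grip":-1},{"dp":[0.034,-0.02,0],"delta_rot":[0,0,0],"grip":-1},{"dp":[0.034,-0.02,0],"delta_rot":[0,0,0],"grip":-1},{"dp":[0.034,-0.02,0],"delta_rot":[0,0,0],"grip":-1},{"dp":[0.034,-0.02,0],"delta_rot":[0,0,0],"grip":-1},{"dp":[0.034,-0.02,0],"delta_rot":[0,0,0],"grip":-1},{"dp":[0.034,-0.02,0],"delta_rot":[0,0,0],"grip":-1},{"dp":[0.034,-0.02,0],"delta_rot":[0,0,0],"grip":-1},{"dp":[0.034,-0.02,0],"delta_rot":[0,0,0],"grip":-1},{"dp":[0.034,-0.02,0],"delta_rot":[0,0,0],"grip":-1}]}}

```text
time_s: 1.03
eef_pos: [0.4771, -0.3002, 0.2483]
orientation: [0.0, 0.984, 0.178, 0.0]
wrist_force: [1.0, -0.3, 0.5]
opening: -0.0007
grip_force: 0.0
```

```bash
python3 -c "
from h import *
to([.523,-.248,.150])"
```

```text
t 1.0333 pos [ 0.4771 -0.3002  0.2483] need tool dp [ 0.0613 -0.0328  0.0983] yaxis [ 0.351 -0.936  0.   ] z [ 0. -0. -1.] F [ 1.  -0.3  0.5] open -0.0007 grip 0.0
```

Call:
{"name": "arm_command", "arguments": {"motion": [{"dp":[0.031,-0.011,0.025],"delta_rot":[0,0,0],"grip":-1},{"dp":[0.031,-0.011,0.025],"delta_rot":[0,0,0],"grip":-1},{"dp":[0,-0.011,0.024],"delta_rot":[0,0,0],"grip":-1},{"dp":[0,0,0.024],"delta_rot":[0,0,0],"grip":-1},{"dp":[0,-0.015,0],"delta_rot":[0,0,0],"grip":-1},{"dp":[0,-0.015,0],"delta_rot":[0,0,0],"grip":-1},{"dp":[0,-0.015,0],"delta_rot":[0,0,0],"grip":-1},{"dp":[0,-0.015,0],"delta_rot":[0,0,0],"grip":-1}]}}

```text
time_s: 1.7
eef_pos: [0.5022, -0.1927, 0.1526]
orientation: [0.002, 0.984, 0.178, 0.002]
wrist_force: [0.6, -1.8, 2.3]
opening: 0.0003
grip_force: 1.0
```

Call:
{"name": "arm_command", "arguments": {"motion": [{"dp":[0,-0.012,0],"delta_rot":[0,0,0],"grip":-1},{"dp":[0,-0.012,0],"delta_rot":[0,0,0],"grip":-1},{"dp":[0,-0.012,0],"delta_rot":[0,0,0],"grip":-1},{"dp":[0,-0.012,0],"delta_rot":[0,0,0],"grip":-1},{"dp":[0,-0.012,0],"delta_rot":[0,0,0],"grip":-1}]}}

```text
time_s: 2.12
eef_pos: [0.4803, -0.1359, 0.1506]
orientation: [0.0, 0.984, 0.178, 0.0]
wrist_force: [0.3, -0.7, 0.1]
opening: 0.0003
grip_force: 0.5
```

Run:
```python
from h import *
to([.466,.1535,.20])
im=save("side","pics/s1.png")
```

```text
t 2.1167 pos [ 0.4803 -0.1359  0.1506] need tool dp [ 0.0882 -0.276  -0.0495] yaxis [ 0.351 -0.936  0.   ] z [ 0.001 -0.    -1.   ] F [ 0.3 -0.7  0.1] open 0.0003 grip 0.5
```

View pics/s1.png

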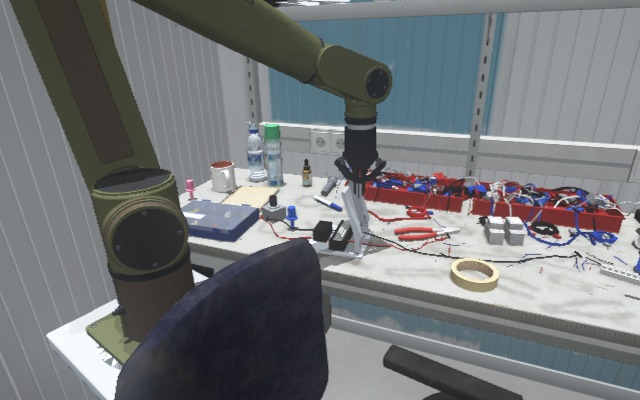

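The lid is past upright and leaning towards the base at about (350,215). I'll push a little more, then rise and open to about 50 mm.

Call:
{"name": "arm_command", "arguments": {"motion": [{"dp":[0,-0.015,0],"delta_rot":[0,0,0],"grip":-1},{"dp":[0,-0.015,-0.01],"delta_rot":[0,0,0],"grip":-1},{"dp":[0,0,-0.025],"delta_rot":[0,0,0],"grip":-1},{"dp":[0,0,-0.025],"delta_rot":[0,0,0],"grip":0.18},{"dp":[0.015,-0.035,0],"delta_rot":[0,0,0],"grip":0.18},{"dp":[0.015,-0.035,0],"delta_rot":[0,0,0],"grip":0.18},{"dp":[0.015,-0.035,0],"delta_rot":[0,0,0],"grip":0.18},{"dp":[0.015,-0.035,0],"delta_rot":[0,0,0],"grip":0.18},{"dp":[0.015,-0.035,0],"delta_rot":[0,0,0],"grip":0.18},{"dp":[0.01,-0.035,0],"delta_rot":[0,0,0],"grip":0.18}]}}

```text
time_s: 3.0
eef_pos: [0.4753, 0.12, 0.2102]
orientation: [-0.0, 0.984, 0.178, -0.0]
wrist_force: [1.2, 0.0, 0.4]
opening: 0.0502
grip_force: 0.0
```

Run:
```python
from h import *
to([.466,.1535,.063])
```

```text
t 3.0 pos [0.4753 0.12   0.2102] need tool dp [ 0.0031 -0.0345  0.1472] yaxis [ 0.351 -0.936 -0.   ] z [-0.  0. -1.] F [1.2 0.  0.4] open 0.0502 grip 0.0
```

Call:
{"name": "arm_command", "arguments": {"motion": [{"dp":[0.003,-0.0345,0.017],"delta_rot":[0,0,0],"grip":0.18},{"dp":[0,0,0.03],"delta_rot":[0,0,0],"grip":0.18},{"dp":[0,0,0.03],"delta_rot":[0,0,0],"grip":0.18},{"dp":[0,0,0.03],"delta_rot":[0,0,0],"grip":0.18},{"dp":[0,0,0.02],"delta_rot":[0,0,0],"grip":0.18},{"dp":[0,0,0.01],"delta_rot":[0,0,0],"grip":0.18},{"dp":[0,0,0.01],"delta_rot":[0,0,0],"grip":0.18},{"dp":[0,0,0],"delta_rot":[0,0,0],"grip":0.18}]}}

```text
time_s: 3.67
eef_pos: [0.4654, 0.1509, 0.0617]
orientation: [-0.0, 0.984, 0.178, -0.002]
wrist_force: [0.8, -0.6, 0.1]
opening: 0.0505
grip_force: 0.0
```

Call:
{"name": "arm_command", "arguments": {"motion": [{"dp":[0,0,0],"delta_rot":[0,0,0],"grip":0},{"dp":[0,0,0],"delta_rot":[0,0,0],"grip":-0.3},{"dp":[0,0,0],"delta_rot":[0,0,0],"grip":-0.5},{"dp":[0,0,0],"delta_rot":[0,0,0],"grip":-1},{"dp":[0,0,0],"delta_rot":[0,0,0],"grip":-1}], "squeeze": 60}}

```text
time_s: 4.08
eef_pos: [0.4675, 0.153, 0.0657]
orientation: [-0.002, 0.984, 0.178, 0.001]
wrist_force: [-3.6, 7.1, 5.5]
opening: 0.0201
grip_force: 58.4
```

Run:
```python
from h import *
to([.466,.1535,.063])
a=save("top","pics/t2.png")["frame"][160:280,255:415,::-1];b=save("side","pics/s2.png")["frame"][165:265,250:410,::-1]
f=lambda x:cv2.resize(x,None,fx=3.5,fy=3.5,interpolation=cv2.INTER_CUBIC) 
f=lambda x:cv2.resize(x,(400,int(400*x.shape[0]/x.shape[1])),interpolation=cv2.INTER_CUBIC)
a,b=f(a),f(b)[:250]; p=np.zeros((300,800,3),np.uint8);p[:a.shape[0],:400]=a;p[:b.shape[0],400:]=b
cv2.imwrite("pics/c3.png",p)
```

```text
t 4.0833 pos [0.4675 0.153  0.0657] need tool dp [-0.0012 -0.001   0.0027] yaxis [ 0.35  -0.937 -0.004] z [ 0.002  0.005 -1.   ] F [-3.6  7.1  5.5] open 0.0201 grip 58.4
```

View pics/c3.png

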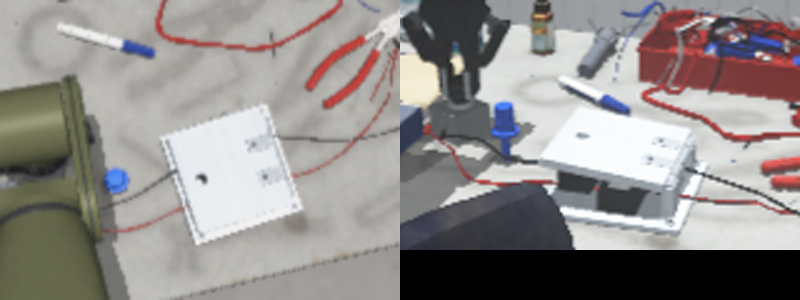

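The lid is down with the front slightly ajar. The hole shows at (203,179) in the left crop and (183,135) in the right one. The pin is gripped with a 20 mm opening. I'll refine the hole position from both views.

Run:
```python
from h import *
for n,f,o,c in(("top","pics/t2.png",(255,160),(203,179)),("side","pics/s2.png",(250,165),(183,135))):
    im=r.get_image(n); g=cv2.imread(f,0).astype(float); u,v=[o[i]+(c[i]+.5)/2.5-.5 for i in(0,1)]
    u0,v0=int(round(u)),int(round(v)); p=g[v0-6:v0+7,u0-7:u0+8]; w=np.clip(np.median(p)-15-p,0,None)
    yy,xx=np.mgrid[v0-6:v0+7,u0-7:u0+8]; print(n,u,v,(w*xx).sum()/w.sum(),(w*yy).sum()/w.sum()); print(p.astype(int))
    print("eye",ray(im,u,v,.0605),"cent",ray(im,(w*xx).sum()/w.sum(),(w*yy).sum()/w.sum(),.0605))
```

```text
top 335.9 231.3 335.3150782361309 230.9665718349929
[[234 234 234 235 235 235 236 235 235 235 236 235 235 234 235]
 [234 233 233 235 235 235 235 235 235 235 236 236 234 234 234]
 [235 234 234 235 235 235 234 235 235 235 235 236 234 235 236]
 [234 235 234 235 234 231 227 228 233 235 235 236 235 235 235]
 [234 235 234 234 225 203 173 181 220 233 235 236 236 235 235]
 [234 235 235 231 178 114  82  95 168 227 234 236 236 235 235]
 [233 235 236 231 177 148 103  66 127 221 234 236 236 236 235]
 [233 234 235 233 223 227 186 105 129 223 235 235 236 236 235]
 [232 234 236 235 231 235 225 169 186 231 236 235 236 236 235]
 [228 233 235 235 234 232 229 224 232 236 237 236 236 236 236]
 [226 234 235 235 235 235 236 236 236 236 236 236 235 237 237]
 [216 232 235 235 235 235 236 237 237 237 237 237 236 236 236]
 [188 228 234 235 236 236 236 236 236 237 237 237 236 236 236]]
eye [ 0.44591385 -0.04827733  0.0605    ] cent [ 0.44692287 -0.04640048  0.0605    ]
side 322.9 218.7 322.36378205128204 218.77403846153845
[[232 245 248 248 249 249 249 249 249 250 250 250 250 250 250]
 [241 247 248 249 249 249 249 249 249 250 250 250 250 250 250]
 [247 248 249 249 249 249 249 249 250 250 250 250 250 250 250]
 [249 249 249 249 249 249 249 250 250 250 250 250 250 250 250]
 [249 249 249 249 248 246 246 247 248 249 250 250 250 250 250]
 [249 250 249 247 224 172 173 199 217 239 249 250 250 250 250]
 [249 250 250 246 213 158 157 162 162 194 242 250 250 250 250]
 [250 250 250 250 247 228 209 211 225 238 248 250 250 250 250]
 [250 250 250 250 250 250 250 250 250 250 250 250 250 250 250]
 [250 250 250 250 250 250 250 250 250 250 250 250 250 250 250]
 [250 250 250 250 250 250 250 250 250 250 250 250 250 250 251]
 [250 250 250 250 250 250 251 250 250 250 250 250 250 250 251]
 [250 250 250 250 251 250 250 250 250 251 251 250 251 251 251]]
eye [ 0.44477023 -0.04861709  0.0605    ] cent [ 0.44361095 -0.04772751  0.0605    ]
```

Call:
{"name": "arm_command", "arguments": {"motion": [{"dp":[0,0,-0.01],"delta_rot":[0,0,0],"grip":-1},{"dp":[0,0,-0.02],"delta_rot":[0,0,0],"grip":-1},{"dp":[0,0,-0.025],"delta_rot":[0,0,0],"grip":-1},{"dp":[0,0,-0.025],"delta_rot":[0,0,0],"grip":-1},{"dp":[0,0,-0.025],"delta_rot":[0,0,0],"grip":-1},{"dp":[0,0,-0.025],"delta_rot":[0,0,0],"grip":-1},{"dp":[0,0,0],"delta_rot":[0,0,0],"grip":-1},{"dp":[0,0,0],"delta_rot":[0,0,0],"grip":-1}]}}

```text
time_s: 4.95
eef_pos: [0.4681, 0.1512, 0.1963]
orientation: [-0.0, 0.984, 0.178, 0.003]
wrist_force: [0.4, -0.2, -1.6]
opening: 0.0205
grip_force: 59.4
```

Combined estimate of the hole is about (0.446, -0.046). I'll carry the pin over it, with the tip about 25 mm above the lid.

Call:
{"name": "arm_command", "arguments": {"motion": [{"dp":[-0.015,0.029,0],"delta_rot":[0,0,0],"grip":-1},{"dp":[-0.015,0.03,0],"delta_rot":[0,0,0],"grip":-1},{"dp":[-0.015,0.03,0],"delta_rot":[0,0,0],"grip":-1},{"dp":[-0.015,0.03,0],"delta_rot":[0,0,0],"grip":-1},{"dp":[-0.015,0.029,0.01],"delta_rot":[0,0,0],"grip":-1},{"dp":[-0.015,0.029,0.02],"delta_rot":[0,0,0],"grip":-1},{"dp":[0,0,0.02],"delta_rot":[0,0,0],"grip":-1},{"dp":[0,0,0],"delta_rot":[0,0,0],"grip":-1},{"dp":[0,0,0],"delta_rot":[0,0,0],"grip":-1}]}}

```text
time_s: 5.7
eef_pos: [0.4428, -0.0462, 0.1411]
orientation: [-0.001, 0.984, 0.178, -0.002]
wrist_force: [0.3, 0.7, -0.2]
opening: 0.02
grip_force: 59.4
```

Run:
```python
from h import *
to([.446,-.046,.13])
a=save("top","pics/t3.png");b=save("side","pics/s3.png")
p0=r.observe()["eef_pos"]
print("pred tip side",px(b,p0-[0,0,.0617]),"collar",px(b,p0-[0,0,.0252]), "hole",px(b,[.446,-.046,.0605]))
x,y=285,170
c=[cv2.resize(i["frame"][yy:yy+75,xx:xx+75,::-1],(400,400),interpolation=cv2.INTER_CUBIC) for i,xx,yy in((a,300,195),(b,285,165))]
cv2.imwrite("pics/c4.png",np.hstack(c))
```

```text
t 5.7 pos [ 0.4428 -0.0462  0.1411] need tool dp [0.0031 0.001  0.0111] yaxis [ 0.35  -0.937 -0.003] z [-0.005  0.001 -1.   ] F [ 0.3  0.7 -0.2] open 0.02 grip 59.4
pred tip side (np.float64(321.86841268320234), np.float64(210.9802343909695)) collar (np.float64(321.5577329263705), np.float64(198.05668082064125)) hole (np.float64(322.38752083997457), np.float64(218.29082341185816))
```

View pics/c4.png

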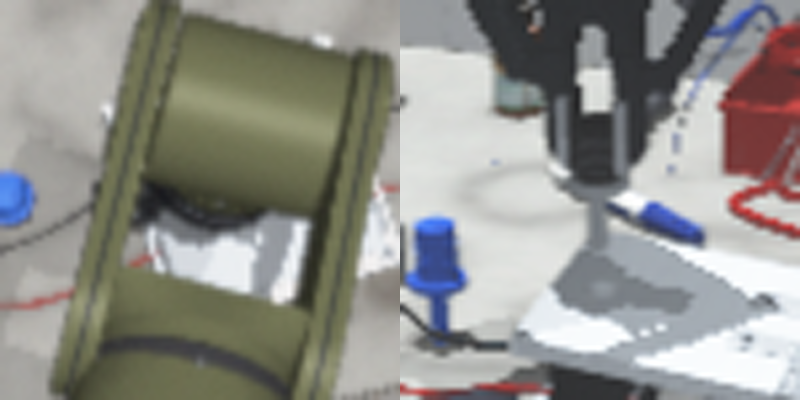

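The pin hangs upright over the lid, tip at crop (197,243), which is side (321.5,210.2) and matches the prediction. The hole is at crop (203,290) in shadow, side (322.6,218.9), matching (0.446,-0.046). Now a small correction and a gentle descent.

Call:
{"name": "arm_command", "arguments": {"motion": [{"dp":[0.003,0.0005,0.006],"delta_rot":[0,0,0],"grip":-1},{"dp":[0,0,0.006],"delta_rot":[0,0,0],"grip":-1},{"dp":[0,0,0.004],"delta_rot":[0,0,0],"grip":-1},{"dp":[0,0,0.004],"delta_rot":[0,0,0],"grip":-1},{"dp":[0,0,0.004],"delta_rot":[0,0,0],"grip":-1},{"dp":[0,0,0.004],"delta_rot":[0,0,0],"grip":-1},{"dp":[0,0,0],"delta_rot":[0,0,0],"grip":-1}]}}

```text
time_s: 6.38
eef_pos: [0.4469, -0.0455, 0.1142]
orientation: [-0.0, 0.984, 0.178, -0.001]
wrist_force: [0.3, 0.6, 0.0]
opening: 0.0203
grip_force: 59.4
```

Run:
```python
from h import *
to([.446,-.0455,.078])
```

```text
t 6.3833 pos [ 0.4469 -0.0455  0.1142] need tool dp [-0.0007 -0.0003  0.0362] yaxis [ 0.351 -0.936 -0.001] z [-0.002  0.    -1.   ] F [0.3 0.6 0. ] open 0.0203 grip 59.4
```

Call:
{"name": "arm_command", "arguments": {"motion": [{"dp":[-0.0005,0,0.004],"delta_rot":[0,0,0],"grip":-1},{"dp":[0,0,0.004],"delta_rot":[0,0,0],"grip":-1},{"dp":[0,0,0.004],"delta_rot":[0,0,0],"grip":-1},{"dp":[0,0,0.004],"delta_rot":[0,0,0],"grip":-1},{"dp":[0,0,0],"delta_rot":[0,0,0],"grip":-1}]}}

```text
time_s: 6.8
eef_pos: [0.4464, -0.0458, 0.0982]
orientation: [-0.0, 0.984, 0.178, -0.001]
wrist_force: [0.5, -0.1, -0.5]
opening: 0.0197
grip_force: 59.4
```

Call:
{"name": "arm_command", "arguments": {"motion": [{"dp":[0,0,0.004],"delta_rot":[0,0,0],"grip":-1},{"dp":[0,0,0.004],"delta_rot":[0,0,0],"grip":-1},{"dp":[0,0,0.004],"delta_rot":[0,0,0],"grip":-1},{"dp":[0,0,0.003],"delta_rot":[0,0,0],"grip":-1},{"dp":[0,0,0],"delta_rot":[0,0,0],"grip":-1}]}}

```text
time_s: 7.22
eef_pos: [0.4471, -0.0458, 0.084]
orientation: [-0.0, 0.984, 0.178, -0.0]
wrist_force: [0.0, 0.9, 2.5]
opening: 0.0201
grip_force: 59.4
```

Run:
```python
from h import *
to([.446,-.0455,.078])
```

```text
t 7.2167 pos [ 0.4471 -0.0458  0.084 ] need tool dp [-0.0009 -0.0006  0.006 ] yaxis [ 0.351 -0.936 -0.   ] z [-0.  0. -1.] F [0.  0.9 2.5] open 0.0201 grip 59.4
```

The spring is engaging. Now press to the hard stop.

Call:
{"name": "arm_command", "arguments": {"motion": [{"dp":[0,0,0.003],"delta_rot":[0,0,0],"grip":-1},{"dp":[0,0,0.003],"delta_rot":[0,0,0],"grip":-1},{"dp":[0,0,0.001],"delta_rot":[0,0,0],"grip":-1},{"dp":[0,0,0],"delta_rot":[0,0,0],"grip":-1},{"dp":[0,0,0],"delta_rot":[0,0,0],"grip":-1}]}}

```text
time_s: 7.63
eef_pos: [0.4475, -0.0456, 0.0783]
orientation: [-0.0, 0.984, 0.178, 0.0]
wrist_force: [-2.8, 2.8, 8.1]
opening: 0.0203
grip_force: 60.4
```

Call:
{"name": "arm_command", "arguments": {"motion": [{"dp":[0,0,0.002],"delta_rot":[0,0,0],"grip":-1},{"dp":[0,0,0],"delta_rot":[0,0,0],"grip":-1},{"dp":[0,0,0],"delta_rot":[0,0,0],"grip":-1},{"dp":[0,0,0],"delta_rot":[0,0,0],"grip":-1}]}}

```text
time_s: 7.97
eef_pos: [0.4476, -0.0455, 0.0775]
orientation: [-0.001, 0.984, 0.178, -0.0]
wrist_force: [-7.2, 4.7, 15.6]
opening: 0.0202
grip_force: 61.3
```

Run:
```python
from h import *
to([.446,-.0455,.078])
b=save("side","pics/s4.png")
cv2.imwrite("pics/c5.png",cv2.resize(b["frame"][165:265,270:390,::-1],(720,600),interpolation=cv2.INTER_CUBIC))
```

```text
t 7.9667 pos [ 0.4476 -0.0455  0.0775] need tool dp [-0.0015 -0.0006 -0.0005] yaxis [ 0.351 -0.936 -0.001] z [-0.     0.001 -1.   ] F [-7.2  4.7 15.6] open 0.0202 grip 61.3
```

View pics/c5.png

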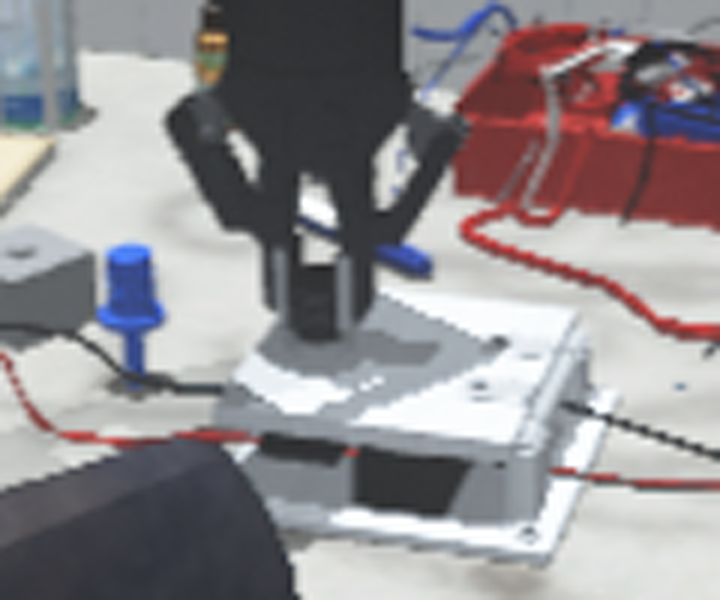

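The pin is in with its collar on the flat, shut lid (crop (320,345)), and the lid rests on the block. z has stopped at 0.0775 while the force rises, so that is the hard stop. I'll relieve the side load slightly and press a touch more.

Call:
{"name": "arm_command", "arguments": {"motion": [{"dp":[-0.001,0,0.001],"delta_rot":[0,0,0],"grip":-1},{"dp":[0,0,0],"delta_rot":[0,0,0],"grip":-1},{"dp":[0,0,0],"delta_rot":[0,0,0],"grip":-1},{"dp":[0,0,0],"delta_rot":[0,0,0],"grip":-1},{"dp":[0,0,0],"delta_rot":[0,0,0],"grip":-1}]}}

```text
time_s: 8.43
eef_pos: [0.4476, -0.0456, 0.0775]
orientation: [-0.001, 0.984, 0.178, 0.001]
wrist_force: [-7.3, 6.6, 19.0]
opening: 0.02
grip_force: 61.7
```

The pin is steady with 19 N on the stop and all forces are well within limits. Handing in.

```bash
python3 -c "
from rig import r
print(r.finish_job())"
```

```text
the job is handed in; nothing more can be done
None
```

I closed the lid onto the strip, pushed the pin home through both holes, and handed the job in at about 8.4 s with the arm still pressing the pin down at about 19 N; the hand-in returned no verdict.

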